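# Stand the lying laser-level heads back up in the bench lane

### The job

Two laser-level heads are lying on their sides: one has tipped over in the lane on the bench, the other lies in the blue moulded tray beside it. Stand both upright on their feet in the lane, one centred on each of the two ring marks that have no standing head, setting them down gently. Do not knock the two heads already standing, and leave the screw pot and the screwdriver where they are.

Things in the scene. Friction and masses are not known exactly. Their poses are not given: they have to be found in the camera images.
- fallen: laser-level head, 116 mm tall, 0.4 kg: copper housing 52 mm diameter (24 to 78 mm above the soles), black tapering dome above, black 48 mm base and three stub feet below (to 39 mm off the axis). Origin on the axis 58 mm above the soles; +z feet to dome, +x to its window. Lies on its housing across a place in the lane, dome roughly away from the robot, window up, axis 26 mm above the lane floor.
- nested: laser-level head like 'fallen'. Its three stub feet (12 mm diameter, 18 mm high) stand 33 mm off the axis, at +x (under the window) and at +-120 degrees from it. It lies on its housing in the cavity of the moulded tray, dome roughly away from the robot, window up, axis 34 mm above the bench.
- stander_a: laser-level head like 'fallen'. Its three stub feet (12 mm diameter, 18 mm high) stand 33 mm off the axis, at +x (under the window) and at +-120 degrees from it. Already standing on a place of the lane; leave it.
- stander_b: laser-level head like 'fallen'. Its three stub feet (12 mm diameter, 18 mm high) stand 33 mm off the axis, at +x (under the window) and at +-120 degrees from it. Already standing on a place of the lane; leave it.
- lane: fixed grey lane plate 176 mm (x) by 430 mm (y), 4 mm thick, with an aluminium edge strip 8 mm wide, 12 mm high (from the bench) along each long side. Origin on the bench under its centre; the four places lie in a row along its y.
- place0 (a point): centre of place 1 of 4 on the lane floor (4 mm above the bench): a white printed ring of 90 mm diameter with a white centre dot; the places are 100 mm apart. Same axes as the lane
- place1 (a point): centre of place 2 of 4 on the lane floor (4 mm above the bench): a white printed ring of 90 mm diameter with a white centre dot; the places are 100 mm apart. Same axes as the lane
- place2 (a point): centre of place 3 of 4 on the lane floor (4 mm above the bench): a white printed ring of 90 mm diameter with a white centre dot; the places are 100 mm apart. Same axes as the lane
- place3 (a point): centre of place 4 of 4 on the lane floor (4 mm above the bench): a white printed ring of 90 mm diameter with a white centre dot; the places are 100 mm apart. Same axes as the lane
- gap: flat green printed dot, 20 mm diameter, at the centre of the place that is quite empty at the start. Origin at its centre, on the lane floor
- mould: fixed blue moulded plastic tray 160 mm (x) by 120 mm (y), 26 mm high. Origin on the bench under its centre. Its open cavity runs along x, floor 8 mm above the bench, 126 mm long; foot end at +x (78 mm wide for 25 mm), dome end at -x (58 mm wide for 25 mm), and between them for 76 mm it is open out to both sides for fingers.
- screwpot: orange plastic pot, 70 mm across, 45 mm high, a bystander. Origin under its centre
- driver: red-handled screwdriver 180 mm long lying on the bench, a bystander. Origin near its middle, underneath; +x towards its tip
Not all that is in view belongs to the job. What is shaped like the nested but turquoise is not meant.

How it is judged:
By the outcome, as a careful person would: the job done as asked, in the order asked, and still so for the second after the job is handed in, with the robot touching nothing.
It also fails if it takes over 66 s, if anything falls off the work surface, if the arm or the gripper's body presses on something with over 40 N, if the wrist force passes 120 N, or if a joint passes its speed limit or range.

### The arm

A 6-joint arm with a two-finger parallel gripper is mounted at the origin on the work surface. World frame = base frame: x ahead of the robot, y to its left, z up, the work surface at z = 0. Lengths are in mm, angles in rad, forces in N, time in s.
With the tool pointing down it reaches from about 400 to 825 mm from the base axis. Payload 7 kg.
Tool frame: the origin (TCP) lies at the very end of the fingers, on their centre line; the grasp point (between the pads) lies 19 mm behind it; z points along the fingers, y is the direction in which the jaws open and shut (so a half turn about z gives the same grasp; the last joint's range is limited). The gripper opens to 88 mm and grips with 3 to 60 N. Pads are 19 mm wide; open, the fingers measure 130 mm over their backs; the gripper's body (78 mm by 193 mm) begins 47 mm behind the grasp point.
Start: joints at [-0.978, 0.359, 0.012, 0, -1.224, -0.288], TCP at [202.542, -643.872, 198.861] pointing down, gripper open.
Joint ranges: [-3.07, 3.07], [-1.43, 2.12], [-1.02, 1.25], [-3.03, 1.67], [-3.05, -0], [-3.03, 3.03]. Speed limits (rad/s): [2.39, 2.39, 3.01, 3.14, 3.14, 3.14].

### API

Orientations are given as a unit quaternion [x, y, z, w].
In Python, from plant import bot gives the robot as it stands. Calls block until the motion is done:
- bot.move_ptp(position, orientation): joint-space move of the TCP to a pose.
- bot.line_to(position, velocity=150, ori=None): straight line of the TCP; ori=None keeps the orientation; velocity is the mean speed in mm/s.
- bot.move_joints(angles): joint-space move.
- bot.move_gripper(opening, force=None): finger opening in mm; force is the grip in N (None keeps the last); returns when the fingers have stopped.
- bot.pause(seconds).
- bot.solve_ik(position, orientation): joint angles nearest the present ones, or None.
- bot.read_state(): the state.
- bot.camera(name): name is "scene" or "top"; returns the picture (384x512x3 uint8, red, green, blue); there is no depth.
- bot.get_calibration(name): a dict with "fx", "fy", "cx", "cy" (pixels), "distortion" ([k1, k2, p1, p2, k3] as OpenCV has them; the pictures are not rectified), "view" (4x4, takes a point from world to camera coordinates). Camera axes: x right, y up, looking along -z (the intrinsics and any distortion apply to the point x, -y, -z); pixel columns grow to the right and rows downward; lengths in mm; the calibration is good to about 2 mm. A picture is of the moment at which its call begins. get_calibration takes no time and is no camera call.
A pose or a line that the arm cannot do raises bot.Unreachable and nothing moves.
- bot.close_job(): hands the job in, once; it reports no verdict.
The state is a dict: "t": time; "joint_pos": joint angles; "qvel": joint speeds; "tau": joint torques, N m; "tcp_pos": TCP position; "eef_rot": TCP orientation; "contact_force": force on the tool from outside, world axes, zero at the start; "moment": the same for the moment, N m; "width": finger opening in mm.
Only numpy, scipy, OpenCV 4.12 (cv2) and the standard library are available. Lean on these libraries where they do the work, as an engineer would, in place of code of your own. Each camera call takes 0.05 s, during which the arm holds its last target. There are 200 camera calls.

## Working session

There is one attempt and no reset: what is moved stays moved. The work goes in short steps, each a Python script; the robot and the scene stay as the last script left them, time stands still between calls to the robot, and variables do not carry over. Pictures are saved under pics/ and viewed, about 8 in all and at most 12, crops included, and the job is handed in when it is done.

```bash
ls; mkdir -p pics
python3 - <<'E'
from plant import bot
import cv2
for n in("scene","top"):
    cv2.imwrite(f"pics/{n}0.png",cv2.resize(bot.camera(n)[:,:,::-1],(800,600),interpolation=cv2.INTER_CUBIC))
    print(bot.get_calibration(n))
print(bot.read_state())
E
```

```text
pics
{'fx': 368.4836920152449, 'fy': 368.4836920152449, 'cx': 254.56458078162035, 'cy': 191.2186781176688, 'distortion': array([-0.09938951,  0.        ,  0.        ,  0.        ,  0.        ]), 'view': array([[-8.55888032e-01,  5.17092669e-01, -8.41720064e-03,
         4.43567579e+02],
       [-3.21225783e-01, -5.18794325e-01,  7.92254028e-01,
         8.00019411e+01],
       [ 4.05301954e-01,  6.80784562e-01,  6.10133352e-01,
        -1.31292055e+03],
       [ 0.00000000e+00,  0.00000000e+00,  0.00000000e+00,
         1.00000000e+00]])}
{'fx': 407.7644110418302, 'fy': 407.7644110418302, 'cx': 248.59653109193346, 'cy': 186.86372872313507, 'distortion': array([-0.05394038,  0.        ,  0.        ,  0.        ,  0.        ]), 'view': array([[-9.01926179e-03, -9.99924828e-01,  8.30611686e-03,
        -1.61605725e+01],
       [ 9.98202752e-01, -8.51097526e-03,  5.93197139e-02,
        -5.13444829e+02],
       [-5.92445615e-02,  8.82620874e-03,  9.98204478e-01,
        -1.13207971e+03],
       [ 0.00000000e+00,  0.00000000e+00,  0.00000000e+00,
         1.00000000e+00]])}
{'t': 0.1, 'joint_pos': array([-9.77871392e-01,  3.59301238e-01,  1.11801516e-02, -2.98368495e-04,
       -1.22407617e+00, -2.88050593e-01]), 'qvel': array([ 3.47274998e-05, -2.32736371e-03,  2.33580337e-03,  2.85231112e-06,
       -1.17239493e-03,  7.48943174e-04]), 'tau': array([-1.88052189e-03, -5.84160161e+01,  2.93751758e+01,  7.01550901e+00,
        1.01514818e-02, -9.80560571e-05]), 'tcp_pos': array([ 202.42287468, -643.45818246,  198.04020936]), 'eef_rot': array([-1.51797247e-01,  9.88411395e-01,  6.93411028e-04, -1.71783833e-04]), 'contact_force': array([-0.1068635 , -0.56783791, -0.37805419]), 'moment': array([-0.00896976,  0.05117247, -0.04933401]), 'width': 87.51862932170674}
```

View pics/top0.png

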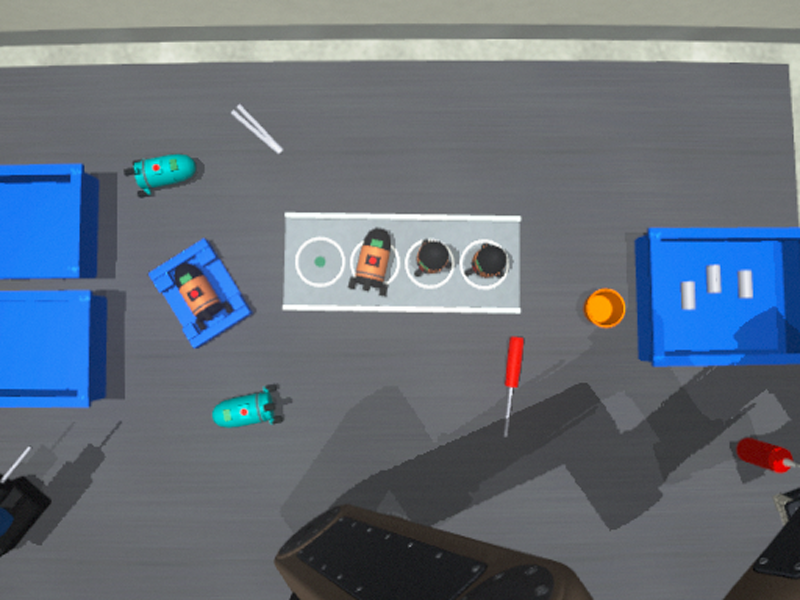

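View pics/scene0.png

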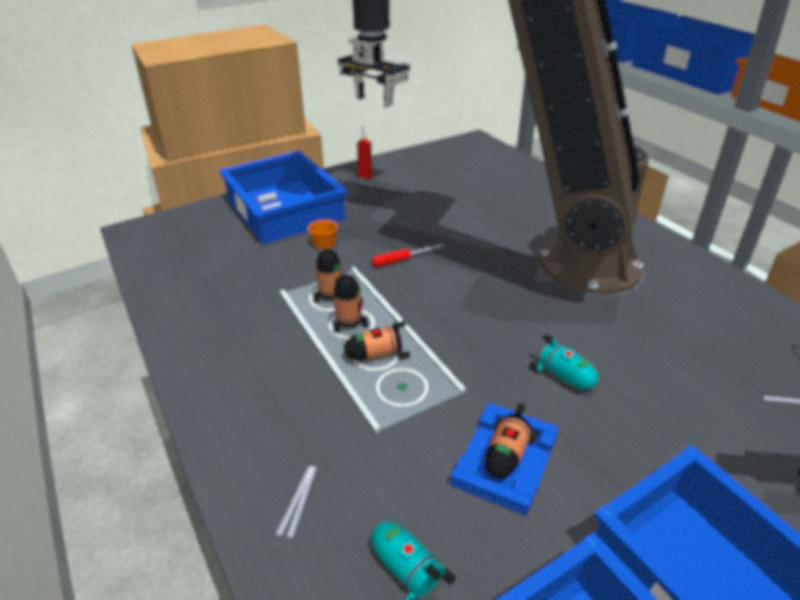

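The top view shows the following (800x600 pixels):
- **Lane:** centred at about (402,262).
- **Gap:** the green dot is at (320,262).
- **Fallen head:** at (372,262), dome towards +x.
- **Standers:** at (433,258) and (488,262).
- **Nested head:** in the tray at about (198,292), dome up-left.
- **Other objects:** the turquoise heads are decoys. The pot and driver are well clear.

Next I'll measure with model fits.

```bash
cat > h.py <<'E'
import numpy as np, cv2
from plant import bot
from scipy.optimize import minimize
from scipy.spatial.transform import Rotation as R
def proj(P,cam):
    c=bot.get_calibration(cam); V=c["view"]; P=np.atleast_2d(P)@V[:3,:3].T+V[:3,3]
    K=np.array([[c["fx"],0,c["cx"]],[0,c["fy"],c["cy"]],[0,0,1]])
    return cv2.projectPoints((P*[1,-1,-1]).reshape(-1,1,3),np.zeros(3),np.zeros(3),K,c["distortion"])[0].reshape(-1,2)
def back(uv,z,cam="top"):
    c=bot.get_calibration(cam); V=c["view"]
    K=np.array([[c["fx"],0,c["cx"]],[0,c["fy"],c["cy"]],[0,0,1]])
    u=cv2.undistortPoints(np.float64(uv).reshape(-1,1,2),K,c["distortion"]).reshape(-1,2)
    d=np.c_[u[:,0],-u[:,1],-np.ones(len(u))]@V[:3,:3]; o=-V[:3,:3].T@V[:3,3]
    return o+d*((z-o[2])/d[:,2])[:,None]
A=np.linspace(0,2*np.pi,40)
def cyl(c,ax,r,h0,h1):  # silhouette points of a cylinder
    ax=np.array(ax,float); e=np.linalg.svd(ax[None])[2][1:]
    ring=r*(np.cos(A)[:,None]*e[0]+np.sin(A)[:,None]*e[1])
    return np.vstack([c+ring+h*ax for h in(h0,h1)])
def copper(img,near,rad=30):
    h=cv2.cvtColor(img,cv2.COLOR_RGB2HSV); m=((h[...,0]>=3)&(h[...,0]<=20)&(h[...,1]>80)&(h[...,2]>60)).astype(np.uint8)
    k=np.zeros_like(m); cv2.circle(k,tuple(int(v) for v in near),rad,1,-1); m*=k
    n,l,s,_=cv2.connectedComponentsWithStats(m)
    m=(l==1+np.argmax(s[1:,4])).astype(np.uint8)
    hull=cv2.convexHull(cv2.findNonZero(m)); o=np.zeros_like(m); cv2.fillConvexPoly(o,hull,1); return o
def fitlying(img,near,z,cam,p0):
    m=cv2.GaussianBlur(copper(img,near).astype(np.float32),(0,0),.7)
    def cost(p):
        uv=proj(cyl(np.array([p[0],p[1],z]),[np.cos(p[2]),np.sin(p[2]),0],26,-27,27),cam)
        o=np.zeros((384*4,512*4),np.uint8)
        cv2.fillConvexPoly(o,cv2.convexHull(np.round((uv+.5)*4*16-8).astype(np.int32)),255,shift=4)
        o=cv2.GaussianBlur(cv2.resize(o,(512,384),interpolation=cv2.INTER_AREA)/255.,(0,0),.7)
        return ((o-m)**2).sum()
    s=np.array([[0,0,0],[8,0,0],[0,8,0],[0,0,.15]])
    r=minimize(cost,p0,method="Nelder-Mead",options=dict(initial_simplex=s+p0,xatol=.02,fatol=.01)); return r.x,r.fun
E
python3 - <<'E'
from h import *
t=bot.camera("top"); s=bot.camera("scene"); k=.64
for nm,pt,z,yaw,ps in(("fallen",(372,262),30,-.1,(378,345)),("nested",(198,292),34,.5,(510,440))):
    p0=np.r_[back(np.array(pt)*k,z)[0,:2],yaw]; print(nm,p0,*fitlying(t,np.array(pt)*k,z,"top",p0),*fitlying(s,np.array(ps)*k,z,"scene",p0))
h=cv2.cvtColor(t,cv2.COLOR_RGB2HSV); w=((h[...,1]<40)&(h[...,2]>170)).astype(np.uint8)
g=((h[...,0]>40)&(h[...,0]<85)&(h[...,1]>80)).astype(np.uint8)
g[:, :190]=0; g[:,220:]=0; g[:150]=0;g[190:]=0
ys,xs=np.nonzero(g); print("gap",len(xs),back([[xs.mean(),ys.mean()]],4))
# ring at gap
m=np.zeros_like(w); cv2.circle(m,(int(320*k),int(262*k)),19,1,-1); ys,xs=np.nonzero(w*m); 
(e)=cv2.fitEllipse(np.c_[xs,ys].astype(np.float32)[np.hypot(xs-xs.mean(),ys-ys.mean())>11]); print("ring",e,back([e[0]],4))
# edge strips: line fit + ends
for r0,r1 in((130,145),(190,203)):
    ys,xs=np.nonzero(w[r0:r1,175:340]); P=back(np.c_[xs+175,ys+r0],12)[:,:2]; v=cv2.fitLine(P.astype(np.float32),cv2.DIST_HUBER,0,.01,.01).ravel()
    print("strip",len(xs),P[:,1].min(),P[:,1].max(),np.median(P[:,0]),v)
# tray
b=((h[...,0]>100)&(h[...,0]<130)&(h[...,1]>120)).astype(np.uint8); b[:,:93]=0;b[:,165:]=0;b[:145]=0;b[225:]=0
q=cv2.minAreaRect(cv2.convexHull(cv2.findNonZero(b))); P=back(cv2.boxPoints(q),26); print("tray",P,P.mean(0))
# standers: place candidates
E
```

```text
fallen [ 5.66187297e+02  8.27521898e+00 -1.00000000e-01] [ 5.65147897e+02  8.28586314e+00 -2.18340833e-01] 1.7717789632946555 [ 5.61430015e+02  6.86610595e+00 -2.16322339e-01] 4.306136274000061
nested [5.15011934e+02 3.17650583e+02 5.00000000e-01] [510.98248429 317.4225559    0.53754115] 13.350107527934423 [493.28708802 303.82270837   0.54120257] 123.82002370213176
gap 30 [[570.77042932 104.37849857   4.        ]]
ring ((203.99278259277344, 167.0), (32.19961929321289, 32.222740173339844), 90.0) [[571.73747883 105.82240124   4.        ]]
strip 1223 -262.95056742158437 167.51353396254333 645.6904749091349 [ 1.5682248e-02  9.9987704e-01  6.4574048e+02 -4.4215702e+01]
strip 1472 -256.39329621676154 170.0743715280721 491.932232956991 [ 1.7128779e-02  9.9985331e-01  4.9184146e+02 -4.4250065e+01]
tray [[550.75294146 414.63919337  26.        ]
 [616.60950242 307.98094553  26.        ]
 [478.31770401 221.02876646  26.        ]
 [413.21267237 326.82658928  26.        ]] [514.72320507 317.61887366  26.        ]
```

Run:
```python
from h import *
t=bot.camera("top"); s=bot.camera("scene"); k=.64
f=fitlying(s,np.array((510,437))*k,34,"scene",np.array([511,317,.54])); 
for ps in((510,437),):
    m=copper(s,np.array(ps)*k,19); print(f,m.sum())
h=cv2.cvtColor(s,cv2.COLOR_RGB2HSV); w=((h[...,1]<45)&(h[...,2]>165)).astype(np.uint8)
m=np.zeros_like(w); cv2.circle(m,(int(402*k),int(387*k)),20,1,-1); ys,xs=np.nonzero(w*m)
e=cv2.fitEllipse(np.c_[xs,ys].astype(np.float32)[np.hypot(xs-xs.mean(),ys-ys.mean())>8]); print("ring scene",e,back([e[0]],4,"scene"))
out=[]
for img,cam,c in((t,"top",(180,180)),(s,"scene",(275,255))):
    x0,y0=c[0]-100,c[1]-60; x0=max(x0,0)
    I=cv2.resize(img[y0:y0+120,x0:x0+200],None,fx=4,fy=4,interpolation=cv2.INTER_CUBIC)[...,::-1].copy()
    for p,z in(((565.1,8.3,-.218),30),((511,317.4,.5375),34)):
        uv=proj(cyl(np.array([p[0],p[1],z]),[np.cos(p[2]),np.sin(p[2]),0],26,-27,27),cam)
        q=cv2.convexHull(((uv+.5-[x0,y0])*4).astype(np.int32)); cv2.polylines(I,[q],True,(255,255,0),1)
    for y in(105.3,5.3):
        uv=proj(np.c_[571.3+.016*(y-105.3)+45*np.cos(A),y+45*np.sin(A),0*A+4],cam); cv2.polylines(I,[((uv+.5-[x0,y0])*4).astype(np.int32)],True,(0,0,255),1)
    out.append(I)
cv2.imwrite("pics/ov.png",cv2.resize(np.vstack(out),(500,600)))
cv2.imwrite("pics/ov.png",np.vstack(out)[:,:].astype(np.uint8)[::1,::1] if False else cv2.resize(np.vstack(out),(500,600),interpolation=cv2.INTER_AREA))
# IK feasibility
def ori(yaw,pitch):  # head dome horizontal dir yaw; pitch: tool tilt from down, + = tool pointing forward(dome dir)
    zt=np.array([np.sin(pitch)*np.cos(yaw),np.sin(pitch)*np.sin(yaw),-np.cos(pitch)]); yt=np.array([-np.sin(yaw),np.cos(yaw),0]); 
    return [R.from_matrix(np.c_[np.cross(y,zt),y,zt]).as_quat() for y in(yt,-yt)], zt
for nm,g,yaw,lst in(("fallen",(564.5,8,30),-.218,(-.6,-.5,-.4,-.3,0)),("nest",(511,317,34),.54,(-.6,-.5,-.4,-.3,0)),("placeF",(569.7,5.3,55),0,(.9,1.05,1.15,1.25,1.57)),("placeF",(569.7,5.3,55),-.25,(.9,1.05,1.15,1.25,1.57)),("gap",(571.3,105.3,55),0.,(.9,1.05,1.15,1.25,1.57)),("gap",(571.3,105.3,55),-.2,(.9,1.05,1.15,1.25,1.57)),("gap",(571.3,105.3,55),.3,(.9,1.05,1.15,1.25,1.57))):
    for a in lst:
        Q,zt=ori(yaw,a); print(nm,yaw,a,[None if (j:=bot.solve_ik(np.array(g)+19*zt,q)) is None else np.round(j,2).tolist() for q in Q])
```

```text
(array([492.63202213, 303.87639259,   0.51614862]), np.float64(124.20356993688318)) 460
ring scene ((255.88681030273438, 248.2119140625), (29.54082489013672, 33.670413970947266), 101.47120666503906) [[576.73550541 103.86080317   4.        ]]
fallen -0.218 -0.6 [[0.19, 0.73, 0.12, -0.23, -1.53, -1.9], [0.19, 0.73, 0.12, -0.23, -1.53, 1.24]]
fallen -0.218 -0.5 [[0.21, 0.66, 0.03, -0.2, -1.41, -1.92], [0.21, 0.66, 0.03, -0.2, -1.41, 1.22]]
fallen -0.218 -0.4 [[0.23, 0.6, -0.06, -0.18, -1.28, -1.94], [0.23, 0.6, -0.06, -0.18, -1.28, 1.2]]
fallen -0.218 -0.3 [[0.26, 0.54, -0.15, -0.15, -1.16, -1.97], [0.26, 0.54, -0.15, -0.15, -1.16, 1.17]]
fallen -0.218 0 [[0.36, 0.37, -0.46, -0.0, -0.74, -2.15], [0.36, 0.37, -0.46, 0.0, -0.74, 0.99]]
nest 0.54 -0.6 [[0.79, 0.78, 0.2, -0.14, -1.58, -1.78], [0.79, 0.78, 0.2, -0.14, -1.58, 1.37]]
nest 0.54 -0.5 [[0.8, 0.71, 0.11, -0.12, -1.46, -1.78], [0.8, 0.71, 0.11, -0.12, -1.46, 1.36]]
nest 0.54 -0.4 [[0.81, 0.65, 0.02, -0.11, -1.33, -1.79], [0.81, 0.65, 0.02, -0.11, -1.33, 1.35]]
nest 0.54 -0.3 [[0.82, 0.59, -0.07, -0.09, -1.2, -1.81], [0.82, 0.59, -0
[... 599 characters left out ...]
e]
gap 0.0 1.15 [None, None]
gap 0.0 1.25 [None, None]
gap 0.0 1.57 [None, None]
gap -0.2 0.9 [None, None]
gap -0.2 1.05 [None, None]
gap -0.2 1.15 [None, None]
gap -0.2 1.25 [None, None]
gap -0.2 1.57 [None, None]
gap 0.3 0.9 [[-0.27, 0.28, -0.73, -2.06, -0.5, 0.93], [-0.27, 0.28, -0.73, -2.06, -0.5, -2.21]]
gap 0.3 1.05 [[-0.49, 0.49, -0.91, -2.27, -0.93, 1.42], [-0.49, 0.49, -0.91, -2.27, -0.93, -1.72]]
gap 0.3 1.15 [[-0.57, 0.7, -0.98, -2.3, -1.22, 1.66], [-0.57, 0.7, -0.98, -2.3, -1.22, -1.48]]
gap 0.3 1.25 [[-0.62, 0.93, -1.0, -2.28, -1.48, 1.86], [-0.62, 0.93, -1.0, -2.28, -1.48, -1.28]]
gap 0.3 1.57 [[-0.58, 1.38, -0.87, -2.14, -1.98, 2.13], [-0.58, 1.38, -0.87, -2.14, -1.98, -1.01]]
```

View pics/ov.png

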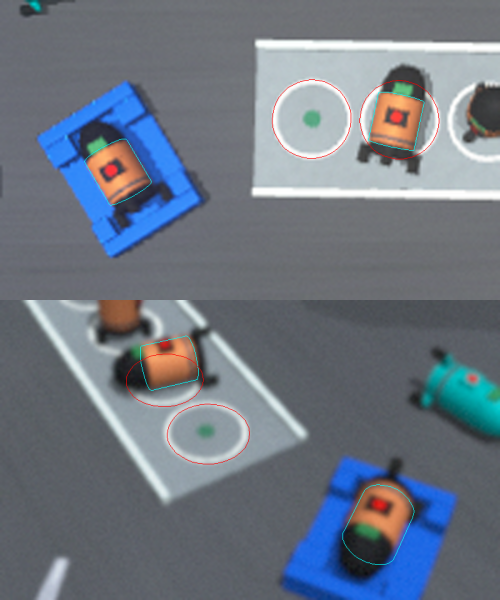

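Top-view fits overlay well on both heads and the rings. The scene camera looks at the dome end, where the dome hides part of the housing, so I'm discarding its fit. With the tool pointing forwards, the placing pose is out of the wrist's range, so I'll scan the placing yaw.

```bash
cat >> h.py <<'E'
def pose(g,yaw,pitch,sgn=1):
    # grasp point g; tool z tilted by pitch from straight down towards yaw; jaws horizontal
    zt=np.array([np.sin(pitch)*np.cos(yaw),np.sin(pitch)*np.sin(yaw),-np.cos(pitch)]); y=sgn*np.array([-np.sin(yaw),np.cos(yaw),0])
    return np.array(g,float)+19*zt, R.from_matrix(np.c_[np.cross(y,zt),y,zt]).as_quat()
E
python3 - <<'E'
from h import *
for nm,g in(("F",(569.7,5.3,55)),("gap",(571.3,105.3,55))):
    for a in(.97,1.1,1.25,1.57):
        for d in range(-180,180,15):
            r=[]
            for dz in (0,90):
                j=bot.solve_ik(*pose(np.add(g,[0,0,dz]),np.radians(d),a)); j2=bot.solve_ik(*pose(np.add(g,[0,0,dz]),np.radians(d),a,-1))
                r.append((None if j is None else np.round(j,2).tolist(), None if j2 is None else round(j2[5],2)))
            if r[0][0] and r[1][0]: print(nm,a,d,r)
E
```

```text
F 0.97 -180 [([0.22, 0.96, 0.41, -0.2, -1.98, 1.37], np.float64(-1.77)), ([0.22, 0.87, 0.46, -0.21, -2.11, 1.34], np.float64(-1.8))]
F 0.97 -165 [([0.32, 0.95, 0.33, -0.05, -1.92, 1.52], np.float64(-1.62)), ([0.32, 0.86, 0.37, -0.05, -2.05, 1.51], np.float64(-1.63))]
F 0.97 -150 [([0.42, 0.92, 0.21, 0.09, -1.82, 1.65], np.float64(-1.49)), ([0.42, 0.83, 0.24, 0.1, -1.95, 1.67], np.float64(-1.47))]
F 0.97 -135 [([0.51, 0.87, 0.05, 0.23, -1.69, 1.76], np.float64(-1.38)), ([0.51, 0.78, 0.08, 0.23, -1.82, 1.79], np.float64(-1.35))]
F 0.97 -120 [([0.6, 0.81, -0.14, 0.37, -1.54, 1.82], np.float64(-1.32)), ([0.6, 0.71, -0.1, 0.37, -1.67, 1.87], np.float64(-1.27))]
F 0.97 -105 [([0.68, 0.74, -0.35, 0.52, -1.37, 1.85], np.float64(-1.29)), ([0.68, 0.63, -0.31, 0.51, -1.51, 1.92], np.float64(-1.22))]
F 0.97 -90 [([0.74, 0.67, -0.58, 0.71, -1.21, 1.83], np.float64(-1.31)), ([0.75, 0.54, -0.53, 0.67, -1.34, 1.94], np.float64(-1.2))]
F 0.97 -75 [([0.76, 0.58, -0.81, 0.98, -1.06, 1.75], np.float64(-1.39)), ([0.78, 0.45, -0.75, 0.88, -1.18, 1.92], np.float64(-1.22))]
F 0.97 0 [([-0.6, 0.4, -0.98, -2.
[... 19316 characters left out ...]
 np.float64(-2.31))]
gap 1.57 105 [([-0.28, 1.03, 0.25, -1.17, -1.94, 0.86], np.float64(-2.28)), ([-0.29, 0.9, 0.22, -1.21, -1.99, 0.75], np.float64(-2.39))]
gap 1.57 120 [([-0.18, 1.09, 0.43, -1.09, -2.1, 0.8], np.float64(-2.34)), ([-0.19, 0.97, 0.4, -1.14, -2.16, 0.7], np.float64(-2.44))]
gap 1.57 135 [([-0.08, 1.16, 0.59, -1.01, -2.27, 0.77], np.float64(-2.37)), ([-0.09, 1.04, 0.57, -1.08, -2.33, 0.67], np.float64(-2.48))]
gap 1.57 150 [([0.03, 1.22, 0.73, -0.92, -2.42, 0.79], np.float64(-2.35)), ([0.02, 1.1, 0.71, -1.01, -2.49, 0.67], np.float64(-2.47))]
gap 1.57 165 [([0.15, 1.27, 0.83, -0.79, -2.55, 0.87], np.float64(-2.27)), ([0.13, 1.16, 0.81, -0.89, -2.62, 0.75], np.float64(-2.39))]
```

Geometry problem: gripped across its axis in place, the 193 mm gripper body would hit the standing head 100 mm away. I'll first slide the fallen head about 45 mm towards the gap with closed fingers, with the tool leaning away from the standing head. Then I'll grip it there.

Heads are placed with the tool coming from the +y side (yaw -90°), which the wrist can reach and which leaves clearance.

```bash
cat >> h.py <<'E'
def show(n=""):
    s=bot.read_state(); print(n,"t%.2f"%s["t"],"tcp",np.round(s["tcp_pos"],1),"F",np.round(s["contact_force"],1),"w%.1f"%s["width"],flush=True); return s
E
python3 - <<'E'
from h import *
yaw=-.218; d=np.array([np.cos(yaw),np.sin(yaw)]); n=np.array([-d[1],d[0]])
H=np.array([565.1,8.3])+3*d; psi=yaw-np.pi/2; a=.3
def P(L,z,back=0):
    p,q=pose((0,0,0),psi,a,P.s); zt=p/19
    return np.r_[H-L*n,z]-back*zt,q
c=bot.read_state()["joint_pos"]
P.s=min((1,-1),key=lambda s:abs(bot.solve_ik(*((setattr(P,'s',s)) or P(49,12,200)))[5]-c[5]))
bot.move_gripper(0)
bot.move_ptp(*P(49,12,230)); show("hover")
p,q=P(49,12,40); bot.line_to(p,200); show("near")
p,q=P(49,12); bot.line_to(p,60); show("down")
for L in(38,20,-3.5): bot.line_to(P(L,12)[0],45); show(L)
bot.line_to(P(1,12)[0],60); bot.line_to(P(1,12,150)[0],200); show("up")
cv2.imwrite("pics/push.png",cv2.resize(bot.camera("top")[110:230,120:360,::-1],None,fx=3,fy=3,interpolation=cv2.INTER_CUBIC))
E
```

```text
hover t4.47 tcp [572.2  25.4 231.7] F [ 0.3  0.1 -0.1] w0.3
near t5.58 tcp [560.8 -28.3  51. ] F [ 0.2 -0.3  1.3] w0.7
down t6.39 tcp [557.6 -40.2  12.1] F [ 0.7 -0.2 -0.2] w0.5
38 t6.78 tcp [559.4 -31.1  14.3] F [-3.7 -9.4 16.2] w0.6
20 t7.33 tcp [563.7 -13.4  14.4] F [-2.3 -8.1 15.4] w0.6
-3.5 t8.01 tcp [568.7   9.4  14.4] F [-2.2 -9.5 15.3] w-0.2
up t9.16 tcp [576.6  49.8 154. ] F [-0.8  0.4 -1.4] w0.2
```

View pics/push.png

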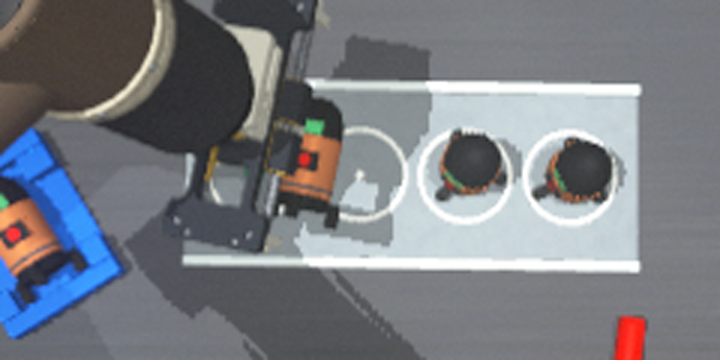

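The push worked: the fallen head is now at about (312,160) in the crop, between the gap and its place, and the standers haven't moved. I'll swing the arm clear and re-measure.

Run:
```python
from h import *
bot.move_gripper(70)
j=bot.read_state()["joint_pos"].copy(); j[0]=-.75; j[1]-=.25; bot.move_joints(j); show()
t=bot.camera("top")
for nm,g,z,yaw in(("fallen",(574,50),30,-.2),("nested",(511,317.4),34,.54)):
    uv=proj([*g,z],"top")[0]; print(nm,uv,*fitlying(t,uv,z,"top",np.array([*g,yaw])))
cv2.imwrite("pics/m.png",t[:,:,::-1])
f=(575,51,30)
for s in(1,-1):
    for g,yw,pt in(((575,51,30),-.2,-.5),((575,51,200),-.2,-.5),((569.7,5.3,200),-np.pi/2,np.pi/2-.5),((569.7,5.3,55),-np.pi/2,np.pi/2-.5)):
        q=bot.solve_ik(*pose(g,yw,pt,s)); print(s,None if q is None else np.round(q,2))
```

```text
t13.00 tcp [ 186.8 -543.9  283.2] F [0.  0.6 0. ] w69.8
fallen [223.08343596 165.01407432] [ 5.74867239e+02  5.13247685e+01 -2.18783776e-01] 1.5763030583252506
nested [126.79720053 188.32293347] [511.03228154 317.53103982   0.51916757] 13.018449847783838
1 [ 0.27  0.68  0.07 -0.22 -1.42 -1.96]
1 [ 0.27  0.53  0.22 -0.22 -1.72 -2.02]
1 [ 0.77  0.53 -0.49  0.69 -1.48  1.96]
1 [ 0.76  0.72 -0.56  0.73 -1.28  1.78]
-1 [ 0.27  0.68  0.07 -0.22 -1.42  1.19]
-1 [ 0.27  0.53  0.22 -0.22 -1.72  1.12]
-1 [ 0.77  0.53 -0.49  0.69 -1.48 -1.19]
-1 [ 0.76  0.72 -0.56  0.73 -1.28 -1.36]
```

```bash
cat >> h.py <<'E'
TILT=.5
def pick(x,y,z,yaw,s,hover=130,opening=66):
    p,q=pose((x,y,z),yaw,-TILT,s); zt=(p-np.array([x,y,z]))/19
    bot.move_gripper(opening); bot.move_ptp(p-hover*zt,q); show("hover")
    bot.line_to(p-30*zt,180); bot.line_to(p,60); show("at")
    bot.move_gripper(30,force=35); show("grip")
    bot.line_to(p+[0,0,25],60); show("lift"); bot.line_to(p+[0,0,190],200)
def place(x,y,s,ztop=200,psi=-np.pi/2):
    p,q=pose((x,y,ztop),psi,np.pi/2-TILT,s); bot.move_ptp(p,q); s0=show("above")
    p2=p.copy(); p2[2]+=63-ztop; bot.line_to(p2,150); bot.pause(.3); f0=show("near")["contact_force"][2]
    for i in range(18):
        p2[2]-=1; bot.line_to(p2,20); bot.pause(.05)
        f=bot.read_state()["contact_force"][2]
        if f-f0>3: break
    print("touch step",i,f-f0); show("touch")
E
python3 - <<'E'
from h import *
pick(574.9,51.3,30,-.219,-1)
place(569.7,5.3,-1)
cv2.imwrite("pics/p1s.png",cv2.resize(bot.camera("scene")[130:290,170:390,::-1],None,fx=3,fy=3,interpolation=cv2.INTER_CUBIC))
E
```

```text
hover t16.04 tcp [626.9  38.9 127.9] F [-0.  -0.8  0.8] w65.9
at t17.40 tcp [566.1  53.2  13.3] F [-0.1  0.2 -0.2] w66.2
grip t17.86 tcp [566.3  53.5  13.6] F [0.7 0.7 1.1] w48.1
lift t18.43 tcp [566.1  53.4  38.5] F [-0.6 -0.1 -4.3] w48.5
above t21.37 tcp [569.7 -11.5 190.7] F [ 1.5 -0.2 -4.7] w48.7
near t22.73 tcp [569.9 -11.2  54.4] F [ 0.5 -0.4 -4.5] w48.1
touch step 6 3.7613595354644627
touch t24.83 tcp [569.8 -11.3  47.2] F [-0.2  1.4 -0.8] w48.2
```

View pics/p1s.png

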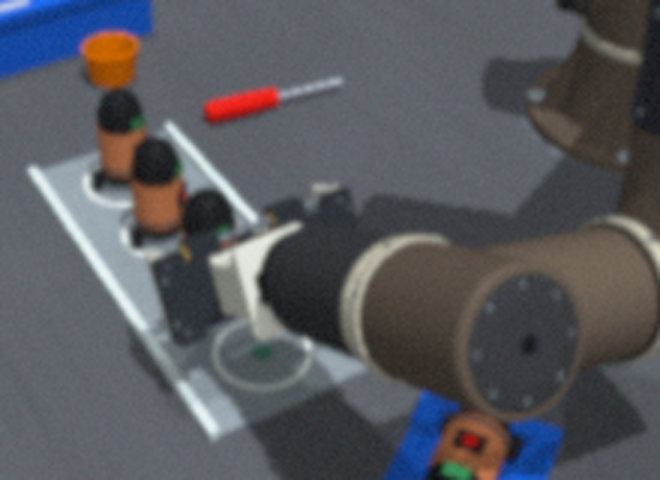

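The gripped head is upright next to the stander. Touchdown was at grasp height 56 mm against 55 expected, and it carries about its full weight. Release, back off, and go straight on to the nested head, taking a picture in between.

```bash
cat >> h.py <<'E'
def release():
    s=bot.read_state(); zt=R.from_quat(s["eef_rot"]).as_matrix()[:,2]; p=s["tcp_pos"]
    bot.move_gripper(74); show("open"); bot.line_to(p-75*zt,100); bot.line_to(p-75*zt+[0,0,110],220); show("clear")
E
python3 - <<'E'
from h import *
release()
t=bot.camera("top"); cv2.imwrite("pics/r1.png",np.hstack([cv2.resize(t[110:230,100:350,::-1],None,fx=3,fy=3,interpolation=cv2.INTER_CUBIC)]))
h=cv2.cvtColor(t,cv2.COLOR_RGB2HSV)
for s in(1,-1):
    for g,yw,pt in(((511,317.5,34),.53,-.5),((511,317.5,220),.53,-.5),((571.3,105.3,200),-np.pi/2,np.pi/2-.5)):
        q=bot.solve_ik(*pose(g,yw,pt,s)); print(s,None if q is None else np.round(q,2))
E
```

```text
open t25.56 tcp [569.7 -11.4  46.9] F [-0.2  0.6 -0.8] w73.4
clear t27.11 tcp [569.4  53.9 193.4] F [ 0.2 -0.3  0. ] w73.9
1 [ 0.79  0.71  0.12 -0.13 -1.46 -1.79]
1 [ 0.79  0.57  0.3  -0.13 -1.79 -1.83]
1 [ 0.88  0.61 -0.32  0.59 -1.59  1.96]
-1 [ 0.79  0.71  0.12 -0.13 -1.46  1.35]
-1 [ 0.79  0.57  0.3  -0.13 -1.79  1.31]
-1 [ 0.88  0.61 -0.32  0.59 -1.59 -1.18]
```

View pics/r1.png

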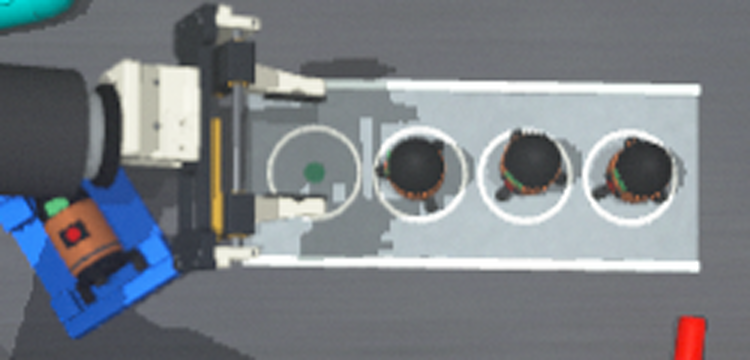

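First head stands on its ring at crop (417,170). Its centring gets checked numerically later. Next, the nested head.

Run:
```python
from h import *
pick(511,317.5,34,.535,-1)
place(571.3,105.3,-1)
cv2.imwrite("pics/p2s.png",cv2.resize(bot.camera("scene")[130:330,170:390,::-1],None,fx=3,fy=3,interpolation=cv2.INTER_CUBIC))
```

```text
hover t29.75 tcp [556.6 344.4 131.3] F [ 0.2 -0.4 -0.9] w65.7
at t31.11 tcp [503.3 312.9  17.3] F [-0.2 -0.5  0.3] w66.1
grip t31.57 tcp [503.6 312.7  17.6] F [ 1.8 -1.7  1.6] w48.3
lift t32.13 tcp [503.1 313.1  42.5] F [ 0.2  0.2 -4.4] w48.4
above t35.24 tcp [571.4  88.8 190.8] F [-0.1  0.7 -3.6] w48.3
near t36.61 tcp [571.5  88.8  54.4] F [ 0.4  0.1 -3.3] w48.3
touch step 4 4.025018473730565
touch t38.11 tcp [571.3  88.7  49.3] F [-0.9  1.9  0.7] w48.3
```

View pics/p2s.png

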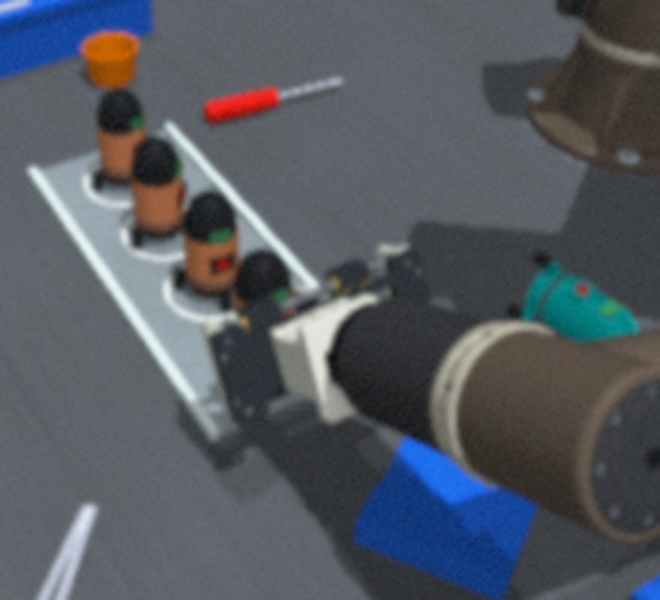

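Run:
```python
from h import *
release()
j=bot.read_state()["joint_pos"].copy(); j[0]=1.75; j[1]-=.25; bot.move_joints(j); show()
t=bot.camera("top"); s=bot.camera("scene")
cv2.imwrite("pics/t2.png",t[:,:,::-1]); cv2.imwrite("pics/s2.png",s[:,:,::-1])
P=[(571.3-.016*(105.3-y),y) for y in(105.3,5.3,-94.7,-194.7)]
o=[]
for img,cam,(x0,y0,w,h) in((t,"top",(165,120,190,95)),(s,"scene",(170,150,140,140))):
    k=4; I=cv2.resize(img[y0:y0+h,x0:x0+w,::-1],None,fx=k,fy=k,interpolation=cv2.INTER_CUBIC)
    for x,y in P:
        for r,z,c in((45,4,(0,0,255)),(26,82,(0,255,255)),(26,28,(255,255,0))):
            uv=proj(np.c_[x+r*np.cos(A),y+r*np.sin(A),0*A+z],cam); cv2.polylines(I,[((uv+.5-[x0,y0])*k).astype(np.int32)],True,c,1)
    o.append(I)
W=max(i.shape[1] for i in o); O=np.vstack([cv2.copyMakeBorder(i,0,0,0,W-i.shape[1],cv2.BORDER_CONSTANT) for i in o])
f=min(1,600/O.shape[0]); cv2.imwrite("pics/chk.png",cv2.resize(O,None,fx=f,fy=f,interpolation=cv2.INTER_AREA))
```

```text
open t38.83 tcp [571.3  88.6  48.9] F [ 0.3 -0.5 -0.2] w74.0
clear t40.38 tcp [571.1 154.  195.6] F [ 0.1 -0.3 -0.3] w73.9
 t42.11 tcp [287.9 504.5 308.9] F [ 0.4 -0.3  0. ] w73.8
```

View pics/chk.png

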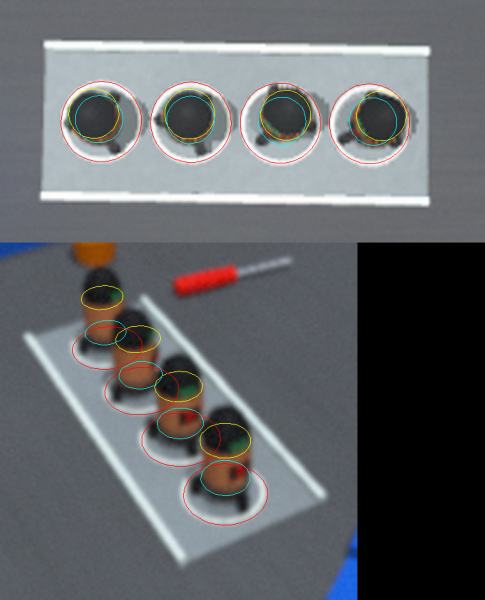

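Both heads stand in their rings and match the modelled outlines. The standers, pot and driver are undisturbed. One numeric check of the centring before handing in:

Run:
```python
from h import *
from scipy.ndimage import map_coordinates as mc
t=cv2.imread("pics/t2.png"); V=t.max(2).astype(float)
def samp(x,y,r,z):
    uv=proj(np.c_[x+r*np.cos(A),y+r*np.sin(A),0*A+z],"top"); return mc(V,[uv[:,1],uv[:,0]],order=1)
D=np.arange(-8,8.1,.5)
for y in(105.3,5.3,-94.7,-194.7):
    x=571.3-.016*(105.3-y)
    S={(a,b):np.median(np.clip(samp(x+a,y+b,44,4),0,230)) + .2*np.mean(np.clip(samp(x+a,y+b,44,4),0,230)) for a in D for b in D}
    best=sorted(S,key=S.get)[-12:]
    G={(a,b):np.mean(samp(x+a,y+b,29.5,82)-samp(x+a,y+b,23,82)) for a in D for b in D}
    print(y,"ring off",np.mean(best,0).round(1),"head off",np.mean(sorted(G,key=G.get)[-12:],0).round(1))
```

```text
Traceback (most recent call last):
  File "h.py", line 6, in proj
    c=bot.get_calibration(cam); V=c["view"]; P=np.atleast_2d(P)@V[:3,:3].T+V[:3,3]
ValueError: time passes only in moves, steps and waits
```

Run:
```python
import h
from h import *
from scipy.ndimage import map_coordinates as mc
c=bot.get_calibration("top")
class B: get_calibration=staticmethod(lambda n:c)
h.bot=B
V=cv2.imread("pics/t2.png").max(2).astype(float)
def samp(x,y,r,z):
    uv=proj(np.c_[x+r*np.cos(A),y+r*np.sin(A),0*A+z],"top"); return mc(V,[uv[:,1],uv[:,0]],order=1)
D=np.arange(-8,8.1,.5)
for y in(105.3,5.3,-94.7,-194.7):
    x=571.3-.016*(105.3-y)
    S={(a,b):np.mean(np.clip(samp(x+a,y+b,44,4),0,230)) for a in D for b in D}
    G={(a,b):np.mean(samp(x+a,y+b,29.5,82)-samp(x+a,y+b,23,82)) for a in D for b in D}
    print(y,*[(n,np.mean(sorted(q,key=q.get)[-12:],0).round(1)) for n,q in(("ring",S),("head",G))])
```

```text
105.3 ('ring', array([-0.1, -0. ])) ('head', array([-2.6,  1.7]))
5.3 ('ring', array([-0.6, -0. ])) ('head', array([-0.6,  1.8]))
-94.7 ('ring', array([ 0.1, -0.4])) ('head', array([ 4. , -1.7]))
-194.7 ('ring', array([-1.4, -1. ])) ('head', array([-2.2, -1. ]))
```

Rings match to within 1 mm and both new heads are within about 3 mm of centre, so I'm handing in.

Run:
```python
from h import *
show(); print(bot.close_job())
```

```text
t42.21 tcp [288.1 504.5 308.9] F [-0.4 -0.6 -0.4] w74.0
the job is handed in; nothing more can be done
None
```

Both laser-level heads now stand upright on the two free ring marks, and I handed the job in at 42.2 s of the 66 s allowed.

- **Fallen head:** I slid it about 45 mm towards the gap with closed fingers, because the gripper body would have hit the standing head next to it. I then gripped it, turned it upright and set it on the place it had been lying across.
- **Nested head:** I lifted it out of the tray, turned it upright and set it on the green-dot place.
- **Setting down:** both went down in 1 mm steps until the floor took their weight. The force rose by about 4 N each time.

**Last checks:**
- The final pictures show four heads standing, with the standers, pot and driver where they were and the arm clear.
- In the top camera the rings matched my map to within 0.6 mm at the two places I used.
- The new heads measured about 3.1 mm (green-dot place) and 1.9 mm (middle place) off their ring centres. That dome-edge measure is rough, and the camera calibration adds about 2 mm.

**Disagreements:**
- The scene camera put the nested head over 20 mm away from the top-camera position. I put this down to the dome hiding part of the housing and used the top camera only. The touchdown heights, 1 to 3 mm above prediction, agree with that.
- The gripper read 48 mm on the 52 mm housings. I did not find out why, but neither head slipped noticeably.
- During the push, the fingers met an upward force of about 16 N and rode up 2 mm.

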